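# Hang a spun ring on the snap hook of the drying rack

## Task

Take the aluminium ring off its wooden batten and clip it onto the brass snap hook: with the ring itself press the sprung gate inward, pass the ring's rim over the nose into the hook and let the gate snap shut behind it. Leave the ring hanging freely from the hook with the gate closed; be gentle with the hook, which bends if pushed hard, and leave the wooden chuck, copper cup and red tin where they are.

Things in the scene. Friction and masses are not known exactly. Their poses are not given: they have to be found in the camera images.
- stand: Rack fixed to the bench; origin on the bench (z = 0) straight below the hook's nose, z up, +x from the hook's mouth to its spine (mouth to -x, to the robot). In mm: round foot radius 45, 10 high, and post radius 10, 340 high, at x 150, y 50; level arm centred 323 above the bench from the post to a 28 mm clamp block at x 22 that holds the hook's 12 mm rod. Pushing it with over 15 N is too rough.
- nose_nominal (a point): Point of the rack where the top of the brass hook's nose would NOMINALLY be, 225 mm over the bench. The rod is clamped up to 14 mm higher or lower from case to case, unmeasured, so the whole hook and gate sit that much off: find it by touch or sight (e.g. rest the rim lightly on the nose). Nose: upright 8 mm bar, faces at x -4 and +4 from here (rack's axes), rounded top, 18 mm down to the bow.
- bow_nominal (a point): Nominal lowest inner point of the hook's bow, where the ring's rim hangs: 17 mm towards the post (+x) and 27 mm below the nose's top (off in height together with the nose). The hook is 8 mm bar in the rack's plane y = 0; its upright spine has its inner face 34 mm in +x of the nose's axis, so 30 mm lie clear between nose and spine; the top of the hook is 50 mm above the nose's top.
- gate (a joint): Angle (rad) of the sprung gate, a 6 mm bar. Pivot 5 mm in +x of and 34 mm above the nose's top; shut (0) its free end is 8 mm in +x of and 6 mm below the nose's top: outer face at x 2 to 5. Swings in (+x) and up, to 0.75. Spring 0.07 N m + 0.1 per rad: 3 to 8 N at a rim just above the nose. Two rigid fork prongs beside it (y +-7, front face x 2) end 17 mm above the nose: enter below.
- ring_center (a point): Centre, half-way up, of the loose aluminium ring: outer diameter 112, hole diameter 96 (rim 8 mm wide), 10 mm high, about 60 to 110 g; its z is the ring's axis. It lies flat on the batten, its underside 30 mm above the bench. Hung on the hook its centre is 75 mm lower than the top of the nose and about 17 mm towards the post, the ring's axis level.
- batten: Fixed wooden bar under the ring, 20 mm (x) by 150 mm (y), 30 mm high; origin at the centre of its underside. The ring's rim rests across it at its two y ends; the rim on its -x and +x sides overhangs freely and can be pinched there from above, one finger in the hole.
- chuck_center (a point): Bystander: loose wooden forming chuck, base diameter 64, 60 high; point at mid height.
- cup_center (a point): Bystander: loose copper cup, diameter 60, 50 high; point at mid height.
- tin_center (a point): Bystander: loose red tin with steel lid, diameter 60, 75 high; point at mid height.
- ring: The same ring; origin at the centre of its underside, z its axis.
Mind the look-alikes: they are no part of the job. Of the things that look like the ring, the largest one is meant.

How it is judged:
By the outcome, as a careful person would: the job done as asked, in the order asked, and still so for the second after the job is handed in, with the robot touching nothing.
It also fails if it takes over 72 s, if anything falls off the work surface, if the arm or the gripper's body presses on something with over 40 N, if the wrist force passes 120 N, or if a joint passes its speed limit or range.

## Robot

A 6-joint arm with a two-finger parallel gripper is mounted at the origin on the work surface. World frame = base frame: x ahead of the robot, y to its left, z up, the work surface at z = 0. Lengths are in m, angles in degrees, forces in N, time in s.
With the tool pointing down it reaches from about 0.25 to 0.725 m from the base axis. Payload 9.7 kg.
Tool frame: the origin (TCP) lies at the very end of the fingers, on their centre line; the grasp point (between the pads) lies 19 mm behind it; z points along the fingers, y is the line along which they close (so a half turn about z gives the same grasp; the last joint's range is limited). The gripper opens to 85 mm and grips with 20 to 120 N. Pads are 22 mm wide; open, the fingers measure 114 mm over their backs; the gripper's body (76 mm by 85 mm) begins 54 mm behind the grasp point. The pads swing forward as they close: fully open they stand 13 mm farther back than shut.
Start: joints at [-64.916, 4.979, 10.078, 95.1, 0, 90], TCP at [0.233, -0.498, 0.231] pointing down, gripper open.
Joint ranges: [-179.16, 179.16], [-48.56, 103.87], [-65.8, 70.77], [-126.05, 130.52], [-82.76, 87.17], [-180, 180]. Speed limits (degrees/s): [127.2, 127.2, 147.25, 180, 180, 180].

## Interface

Orientations are given as [roll, pitch, yaw] about the fixed x, y, z axes, in that order (R = Rz(yaw) Ry(pitch) Rx(roll)).
In Python, from workcell import bot gives the robot as it stands.
- The arm moves only by the tool arm_command, never from a script. Its argument "series" is a list of rows, each a list of 4 numbers: the shift along the tool's x, y, z in m, then the turn about the tool's z in rad. A call has exactly 5 rows; each row is the pose to reach, as a shift and turn from the pose commanded when the call began, along the tool's axes at that moment; what a row does not reach only later rows make up. A row lasts 1/10 s, in which the tool goes at most 50 mm and 8.59 degrees, less where a joint would pass 70% of its speed; a pose out of reach is approached as far as the arm can. A call with a gripper value outside its range is refused whole. "hand" is the finger opening in m, from 0 to 0.0854, set as the call begins (left out, the last holds). The fingers move at their own pace and stop on an object; "grip_force" is the grip in N (left out, the last holds). Time passes only in rows, so rows that repeat a pose let the fingers close, or fill a call up. It gives the time, the measured TCP pose, the force, the opening and the grip force at its end, in the units of the state.
- bot.get_obs(): the state, without advancing time (a new reading comes with each control period).
- bot.camera(name): name is "side" or "top"; returns a dict with "color" (480x640x3 uint8, blue, green, red), "camera_matrix" (3x3 intrinsics, pixels), "xyz" and "orientation" of the camera in the world. Camera axes: x right, y up, looking along -z (the intrinsics and any distortion apply to the point x, -y, -z); pixel columns grow to the right and rows downward; lengths in m; the calibration is good to about 2 mm. A picture is of the moment at which its call begins. There is no depth.
- bot.job_done(): hands the job in; it is judged then, once.
Trained networks look in the newest picture that a camera, given by its name, has taken for a name from the list of things; names that differ only in an ending like _2 or _b are one class to them, and where a whole thing is asked for, a point or a joint stands for the part that bears it (a point fixed in the world has none). Each returns a list of dicts, best first, with "confidence" (0 to 1); they miss things now and then, are a little off and sometimes report something else, mostly with a low value. They report only what shows in the picture. A call takes as long as a camera call. They do not tell look-alikes from the thing itself.
- bot.find_in(camera, target): "location" ([column, row] in pixels, amid what is visible of it).
- bot.mark_of(camera, target): "location" ([column, row] in pixels: a listed point, or the origin of a listed thing).
The state is a dict: "time": time; "q": joint angles; "qd": joint speeds; "joint_efforts": joint torques, N m; "ee_pos": TCP position; "tcp_rot": TCP orientation; "wrist_force": force on the tool from outside, world axes, zero at the start; "torque": the same for the moment, N m; "opening": finger opening in m; "grasp_force": force on a finger pad.
Only numpy, scipy, OpenCV 4.12 (cv2) and the standard library are available. Lean on these libraries where they do the work, as an engineer would, in place of code of your own. Each camera call takes 0.05 s, during which the arm holds its last target. There are 200 camera calls.

## Working session

There is one attempt and no reset: what is moved stays moved. The work goes in short steps, Python scripts to look and compute and a tool call to move; the robot and the scene stay as the last step left them, time stands still between calls to the robot, and variables do not carry over. Pictures are saved under pics/ and viewed, at most 10 in all, crops included, and the job is handed in when it is done.

Besides the shell and the picture viewer there is one more tool, called after "Request:" as name(argument=value, ...), one argument or row to a line, values as JSON. arm_command: Moves the arm, as the interface text tells. Its arguments: {"type":"object","properties":{"series":{"type":"array"},"hand":{"type":"number"},"grip_force":{"type":"number"}},"required":["series"]}

```bash
mkdir -p pics; ls; cat > h.py <<'E'
import numpy as np,cv2
from scipy.spatial.transform import Rotation as R
from workcell import bot
def cam(n):
    c=bot.camera(n); return c
def Rc(c):
    o=np.array(c['orientation'],float)
    return o if o.shape==(3,3) else (R.from_quat(o).as_matrix() if o.size==4 else R.from_euler('xyz',o,degrees=True).as_matrix())
def ray(c,px):
    K=np.array(c['camera_matrix']); d=np.linalg.inv(K)@[px[0],px[1],1]
    return np.array(c['xyz']),Rc(c)@[d[0],-d[1],-d[2]]
def atz(c,px,z):
    o,d=ray(c,px); return o+d*(z-o[2])/d[2]
def proj(c,p):
    v=Rc(c).T@(np.array(p)-c['xyz']); u=np.array(c['camera_matrix'])@[v[0],-v[1],-v[2]]; return u[:2]/u[2]
def tri(c1,p1,c2,p2):
    A=0;b=0
    for c,p in((c1,p1),(c2,p2)):
        o,d=ray(c,p); d/=np.linalg.norm(d); P=np.eye(3)-np.outer(d,d); A=A+P; b=b+P@o
    return np.linalg.solve(A,b)
E
python3 - <<'E'
from h import *
print(bot.get_obs())
for n in('top','side'):
    c=cam(n); cv2.imwrite(f'pics/{n}0.png',c['color']); print(n,{k:v for k,v in c.items() if k!='color'})
    for t in('stand','nose_nominal','bow_nominal','ring_center','batten','chuck_center','cup_center','tin_center'):
        print(t,[(np.round(d['location'],1).tolist(),round(d['confidence'],2)) for d in bot.mark_of(n,t)])
E
```

```text
pics
{'time': 0.0, 'q': array([-6.49180933e+01,  5.01074443e+00,  1.00325676e+01,  9.50992629e+01,
       -2.51187578e-04,  9.00006209e+01]), 'qd': array([ 0.07390354, -0.01799747, -0.05461867,  0.04264029,  0.12365337,
       -0.04338025]), 'joint_efforts': array([-7.60201033e-05, -5.20382810e+01,  4.64804184e+01,  1.62166340e-02,
        3.20492518e-05, -5.35832019e-07]), 'ee_pos': array([ 0.2330499 , -0.49792047,  0.23056959]), 'tcp_rot': array([-1.79922560e+02,  2.52026558e-04,  2.50812861e+01]), 'wrist_force': array([ 0.19059218, -0.20686137,  0.40845945]), 'torque': array([-0.00831228, -0.02329582, -0.00839418]), 'grasp_force': 0.0, 'opening': 0.08556755175773317}
top {'camera_matrix': array([[498.77777425,   0.        , 318.45635749],
       [  0.        , 498.77777425, 236.46807958],
       [  0.        ,   0.        ,   1.        ]]), 'xyz': array([0.51946781, 0.1106913 , 1.24753132]), 'orientation': array([  3.9937639 ,   0.33566403, -88.74838795])}
stand []
nose_nominal [([276.6, 241.9], 0.87), ([444.3, 242.7], 0.38)]
bow_nominal [([276.6, 233.4], 0.94)]
ring_center [([442.5, 171.3], 0.73), ([459.0, 298.9], 0.58)]
batten [([444.7, 242.9], 0.6)]
chuck_center [([368.2, 253.3], 0.78)]
cup_center [([362.8, 306.6], 0.56)]
tin_center [([173.9, 264.2], 0.78)]
side {'camera_matrix': array([[606.02035357,   0.        , 318.70751488],
       [  0.        , 606.02035357, 247.92717462],
       [  0.        ,   0.        ,   1.        ]]), 'xyz': array([ 0.51825996, -0.96410114,  0.79083377]), 'orientation': array([60.50604372, -0.72663462, -4.03599528])}
stand []
nose_nominal [([308.4, 207.2], 0.79)]
bow_nominal [([315.6, 220.8], 0.66), ([282.1, 232.9], 0.38)]
ring_center [([430.0, 416.2], 0.86), ([247.1, 440.4], 0.6)]
batten [([334.0, 422.6], 0.9)]
chuck_center [([304.6, 341.5], 0.81)]
cup_center [([239.8, 339.9], 0.86)]
tin_center [([282.6, 233.7], 0.78)]
```

View pics/top0.png

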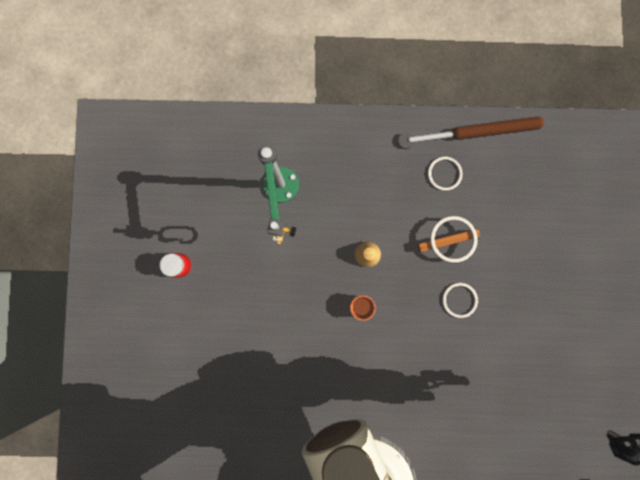

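View pics/side0.png

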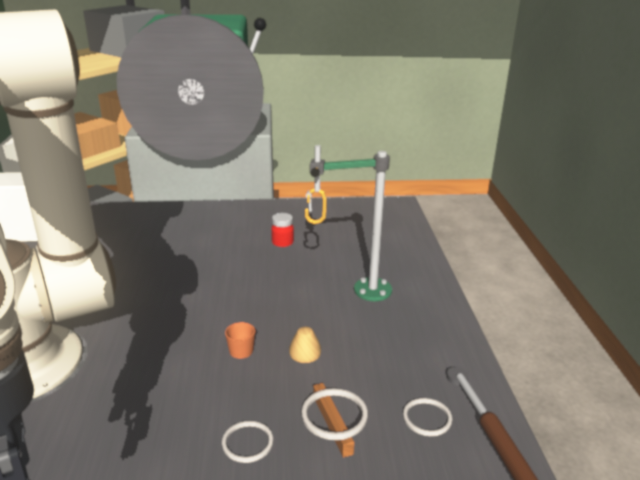

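Top view: the large ring is at about (454,239) on the batten, with the small decoys at (445,173) and (460,300). The hook is near (278,238) and the foot at (281,185). Side view: ring (335,414), hook (316,205), foot (373,289).

```bash
python3 - <<'E'
from h import *
C={n:cam(n) for n in('top','side')}
for n,s,w in(('top',(454,239),40),('side',(335,414),45)):
    im=C[n]['color'].astype(int); m=((im.min(2)>120)&(im.max(2)-im.min(2)<45)).astype(np.uint8)
    x0,y0=s[0]-w,s[1]-w; cs,_=cv2.findContours(m[y0:y0+2*w,x0:x0+2*w],cv2.RETR_EXTERNAL,cv2.CHAIN_APPROX_NONE)
    k=max(cs,key=lambda c:cv2.contourArea(cv2.convexHull(c))); e=cv2.fitEllipse(cv2.convexHull(k)); px=np.array(e[0])+[x0,y0]
    print(n,px,e[1],atz(C[n],px,.036))
p=lambda n,t:bot.mark_of(n,t)[0]['location']
nt,ns=p('top','nose_nominal'),p('side','nose_nominal')
print('nose',tri(C['top'],nt,C['side'],ns),atz(C['top'],nt,.225),atz(C['side'],ns,.225))
print('bow',tri(C['top'],p('top','bow_nominal'),C['side'],p('side','bow_nominal')))
print('foot',atz(C['top'],(283,185),.005),atz(C['side'],(373.5,288),.008))
print('posttop',atz(C['top'],(266.5,153.5),.34))
for t in('batten','chuck_center','cup_center','tin_center'):
    z={'batten':0,'chuck_center':.03,'cup_center':.025,'tin_center':.0375}[t]
    print(t,atz(C['top'],p('top',t),z),atz(C['side'],p('side',t),z))
def crop(n,x,y,w,h,k):
    return cv2.resize(C[n]['color'][y:y+h,x:x+w],None,fx=k,fy=k,interpolation=cv2.INTER_CUBIC)
a=crop('side',285,140,60,100,6);b=crop('top',245,205,60,60,6)
b=np.pad(b,((0,240),(0,0),(0,0)))
cv2.imwrite('pics/crop1.png',np.hstack([a,b]))
E
```

```text
top [453.94361496 238.79109955] (46.737770080566406, 47.9492073059082) [ 0.60527985 -0.20969163  0.036     ]
side [334.46439362 413.86040115] (52.547950744628906, 66.97053527832031) [ 0.60813614 -0.20820363  0.036     ]
nose [0.58033181 0.19821053 0.2317997 ] [0.5784114  0.19885236 0.225     ] [0.58343471 0.21254832 0.225     ]
bow [0.59894081 0.19659684 0.19982961]
foot [0.73392807 0.21190458 0.005     ] [0.74098336 0.21853334 0.008     ]
posttop [0.73418338 0.21666483 0.34      ]
batten [ 0.60364646 -0.20063108  0.        ] [ 0.60328497 -0.19124739  0.        ]
chuck_center [ 0.56034991 -0.00142185  0.03      ] [0.57063899 0.01580984 0.03      ]
cup_center [0.43323283 0.0144404  0.025     ] [0.441847   0.01039404 0.025     ]
tin_center [0.52792807 0.47612375 0.0375    ] [0.53223494 0.45715915 0.0375    ]
```

View pics/crop1.png

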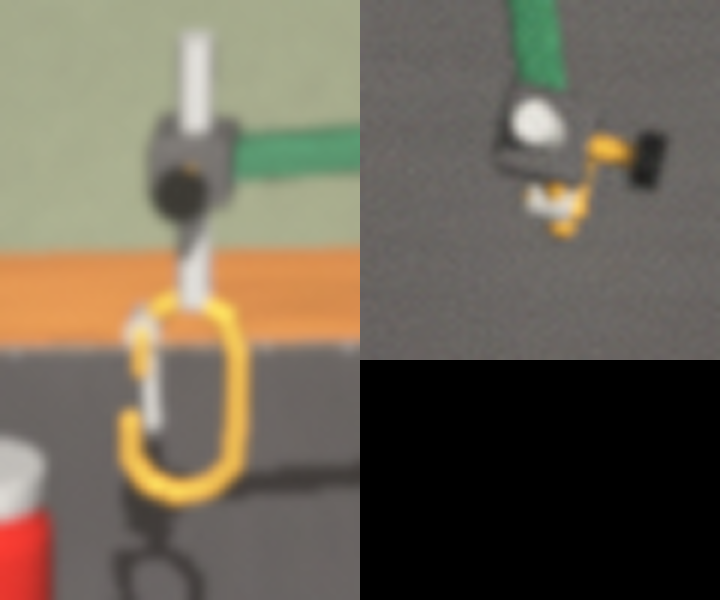

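```bash
python3 - <<'E'
from h import *
from scipy.optimize import least_squares
C={n:cam(n) for n in('top','side')}
S=lambda x,y:(285+x/6,140+y/6); T=lambda x,y:(245+(x-360)/6,205+y/6)
# (cam,px,rack xyz, moves with dz)
O=[('side',S(131,412),(0,0,225),1),('side',S(185,503),(17,0,190),1),('side',S(249,390),(42,0,225),1),('side',S(153,430),(8,0,219),1),
('side',S(197,152),(22,0,323),0),('side',(373.5,288),(150,50,10),0),('top',(283,185),(150,50,10),0),('top',(266.5,153.5),(150,50,340),0),
('top',T(563,230),(0,0,225),1)]
def f(p,r=1):
    o=[]
    for n,px,X,m in O:
        P=R.from_euler('z',p[2]).apply(np.array(X)/1000)+[p[0],p[1],m*p[3]]
        o+=list(proj(C[n],P)-px)
    return np.array(o)
s=least_squares(f,[.58,.2,-.2,0],loss='soft_l1',x_scale=[.01,.01,.1,.01])
print(s.x,np.degrees(s.x[2]));print(f(s.x).reshape(-1,2).round(1))
# batten yaw from top
im=C['top']['color'][215:265,405:495].astype(int); m=((im[...,2]-im[...,0]>60)).astype(np.uint8); y,x=np.nonzero(m)
l=cv2.fitLine(np.c_[x,y].astype(np.float32),cv2.DIST_L2,0,.01,.01).ravel(); a=atz(C['top'],(l[2]+405-30*l[0],l[3]+215-30*l[1]),.03);b=atz(C['top'],(l[2]+405+30*l[0],l[3]+215+30*l[1]),.03);print('batten',a,b,np.degrees(np.arctan2(*(b-a)[[1,0]])))
E
```

```text
[ 0.58149129  0.1989375  -0.21491143  0.00359714] -12.313517948254805
[[-0.3 -0.3]
 [-1.6 -0.2]
 [-0.4  4.8]
 [-0.3 -0.5]
 [-0.6  2.2]
 [-0.7 -0. ]
 [-1.7 -2.3]
 [ 0.5 -2.4]
 [ 0.1 -3.3]]
batten [ 0.58224711 -0.12588806  0.03      ] [ 0.62213961 -0.26733527  0.03      ] -74.24990356201927
```

Request:
arm_command(
  series=[
    [0.041,-0.011,0.014,-0.14],
    [0.082,-0.022,0.028,-0.28],
    [0.123,-0.033,0.042,-0.42],
    [0.164,-0.044,0.056,-0.56],
    [0.205,-0.055,0.07,-0.7],
  ],
  hand=0.036,
  grip_force=60,
)

```text
time: 2.2
ee_pos: [0.3966, -0.3602, 0.1609]
tcp_rot: [180.0, 0.0, 65.5]
wrist_force: [0.3, -0.5, 0.2]
opening: 0.0359
grasp_force: 0.0
```

```bash
cat >> h.py <<'E'
def go(x,y,z,yaw):
    s=bot.get_obs(); r=s['tcp_rot']; p=s['ee_pos']; Rm=R.from_euler('xyz',r,degrees=True).as_matrix()
    d=Rm.T@(np.array([x,y,z])-p); t=-((yaw-r[2]+180)%360-180)
    print('t',round(s['time'],2),'pos',p.round(4),'rot',r.round(1),'F',s['wrist_force'].round(1),'open',round(s['opening'],4),'q6',s['q'][5].round(0)); print('shift',d.round(4),'turn',round(np.radians(t),3),'rows>=',round(max(np.linalg.norm(d)/.05,abs(t)/8.59),1))
RACK=[.580,.199,-12.3]
def rack(x,y,z,yaw=77.7):
    a=np.radians(RACK[2]); c,s=np.cos(a),np.sin(a); return RACK[0]+c*x-s*y,RACK[1]+s*x+c*y,z,yaw
E
python3 -c "
from h import *
go(.557,-.223,.09,105.75)"
```

```text
t 2.2 pos [ 0.3966 -0.3602  0.1609] rot [180.    0.   65.5] F [ 0.3 -0.5  0.2] open 0.0359 q6 72.0
shift [0.1914 0.0891 0.0709] turn -0.702 rows>= 4.7
```

Request:
arm_command(
  series=[
    [0.038,0.018,0.014,-0.14],
    [0.077,0.036,0.028,-0.28],
    [0.115,0.053,0.043,-0.42],
    [0.153,0.071,0.057,-0.56],
    [0.191,0.089,0.071,-0.702],
  ],
)

```text
time: 2.7
ee_pos: [0.5576, -0.224, 0.0898]
tcp_rot: [180.0, 0.0, 105.7]
wrist_force: [0.0, -1.1, -0.4]
opening: 0.036
grasp_force: 0.0
```

```bash
python3 - <<'E'
from h import *
go(.557,-.223,.016,105.75)
c=cam('side');d=cam('top')
a=cv2.resize(c['color'][360:460,260:410],None,fx=4,fy=4);b=cv2.resize(d['color'][190:290,400:500],None,fx=2,fy=2,)
cv2.imwrite('pics/pick.png',np.hstack([a,np.pad(b,((0,200),(0,0),(0,0)))]))
E
```

```text
t 2.7 pos [ 0.5576 -0.224   0.0898] rot [180.    0.  105.7] F [ 0.  -1.1 -0.4] open 0.036 q6 52.0
shift [ 0.0012 -0.0004  0.0738] turn -0.0 rows>= 1.5
```

View pics/pick.png

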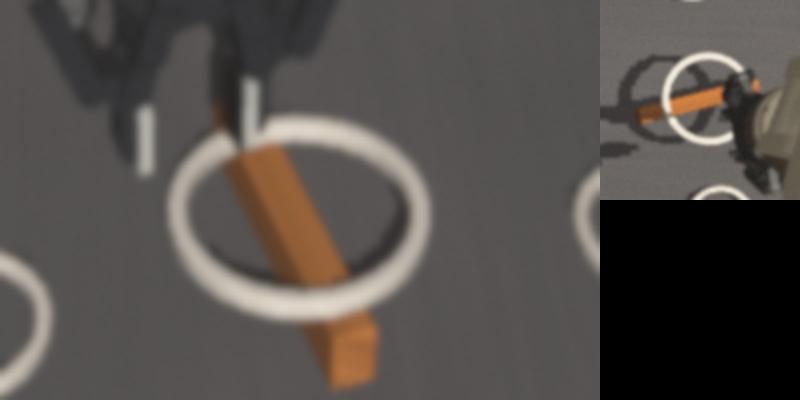

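The crop shows the fingers 36 mm apart, straddling the ring's robot-side rim from above, about (180,190) in the crop. I'm going down now.

Request:
arm_command(
  series=[
    [0.001,0,0.02,0],
    [0.001,0,0.04,0],
    [0.001,0,0.06,0],
    [0.001,0,0.074,0],
    [0.001,0,0.074,0],
  ],
)

```text
time: 3.3
ee_pos: [0.5549, -0.2242, 0.0144]
tcp_rot: [-179.9, -0.1, 105.4]
wrist_force: [-0.2, -0.8, 1.3]
opening: 0.0366
grasp_force: 0.0
```

Request:
arm_command(
  series=[
    [0,0,0,0],
    [0,0,0,0],
    [0,0,0,0],
    [0,0,0,0],
    [0,0,0,0],
  ],
  hand=0.0,
)

```text
time: 3.8
ee_pos: [0.5567, -0.2247, 0.017]
tcp_rot: [179.9, 0.1, 105.4]
wrist_force: [0.8, -1.0, 1.8]
opening: 0.006
grasp_force: 59.9
```

```bash
python3 - <<'E'
from h import *
print(bot.get_obs()['grasp_force'])
go(.557,-.223,.12,105.75)
E
```

```text
59.94809591352691
t 3.8 pos [ 0.5567 -0.2247  0.017 ] rot [1.799e+02 1.000e-01 1.054e+02] F [ 0.8 -1.   1.8] open 0.006 q6 53.0
shift [ 0.0015  0.0009 -0.103 ] turn -0.006 rows>= 2.1
```

Request:
arm_command(
  series=[
    [0,0,-0.01,0],
    [0,0,-0.04,0],
    [0,0,-0.08,0],
    [0,0,-0.12,0],
    [0,0,-0.16,0],
  ],
)

```text
time: 4.3
ee_pos: [0.5557, -0.2242, 0.1784]
tcp_rot: [-180.0, -0.0, 105.4]
wrist_force: [1.9, -0.2, -1.3]
opening: 0.0062
grasp_force: 59.9
```

```bash
python3 - <<'E'
from h import *
c=cam('side');d=cam('top')
go(*rack(-.16,0,.25))
a=c['color'][200:480,160:460];b=d['color'][150:350,350:600]
cv2.imwrite('pics/lift.png',cv2.resize(np.hstack([a,np.pad(b,((0,80),(0,0),(0,0)))]),None,fx=1.4,fy=1.4))
E
```

```text
t 4.4 pos [ 0.5578 -0.225   0.1832] rot [179.6   0.3 105.4] F [-1.3  0.5  0.7] open 0.0061 q6 53.0
shift [ 0.4769 -0.0071 -0.0694] turn 0.484 rows>= 9.6
```

View pics/lift.png

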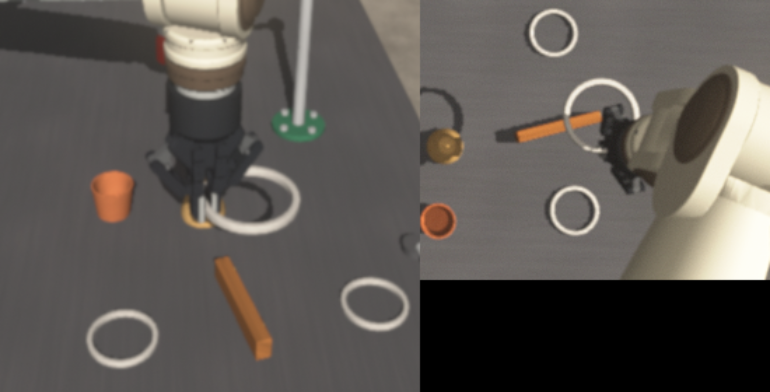

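Lifted: the side crop shows the ring held flat at its left rim (about (250,200)), the batten empty and the decoys untouched.

Request:
arm_command(
  series=[
    [0.03,0.007,-0.014,0.05],
    [0.06,0.015,-0.028,0.1],
    [0.095,0.022,-0.042,0.15],
    [0.13,0.03,-0.056,0.2],
    [0.165,0.037,-0.069,0.25],
  ],
)

```text
time: 4.9
ee_pos: [0.5475, -0.0541, 0.2458]
tcp_rot: [-180.0, -0.0, 91.0]
wrist_force: [0.3, 0.2, -1.5]
opening: 0.0059
grasp_force: 60.0
```

```bash
python3 - <<'E'
from h import *
go(*rack(-.20,0,.245))
E
```

```text
t 4.9 pos [ 0.5475 -0.0541  0.2458] rot [-180.   -0.   91.] F [ 0.3  0.2 -1.5] open 0.0059 q6 83.0
shift [ 0.2984 -0.1579  0.0009] turn 0.231 rows>= 6.8
```

Request:
arm_command(
  series=[
    [0.03,-0.02,0,0],
    [0.06,-0.04,0,0],
    [0.09,-0.06,0,0],
    [0.12,-0.08,0,0],
    [0.15,-0.1,0,0],
  ],
)

```text
time: 5.4
ee_pos: [0.4438, 0.0935, 0.2452]
tcp_rot: [-180.0, -0.0, 91.1]
wrist_force: [0.8, 0.9, -0.4]
opening: 0.0058
grasp_force: 60.0
```

Request:
arm_command(
  series=[
    [0.03,-0.012,0,0.05],
    [0.06,-0.024,0,0.1],
    [0.09,-0.036,0,0.15],
    [0.12,-0.048,0,0.2],
    [0.148,-0.058,0,0.231],
  ],
)

```text
time: 5.9
ee_pos: [0.3833, 0.2405, 0.2453]
tcp_rot: [-180.0, 0.0, 77.8]
wrist_force: [0.5, 0.5, -0.3]
opening: 0.0055
grasp_force: 60.0
```

```bash
python3 - <<'E'
from h import *
go(*rack(-.125,0,.245))
c=cam('side');d=cam('top')
a=cv2.resize(c['color'][130:250,210:350],None,fx=4,fy=4);b=cv2.resize(d['color'][180:300,210:290],None,fx=4,fy=4)
cv2.imwrite('pics/near.png',np.hstack([a,b])[:, :800])
for n,k in(('side',c),('top',d)):
  print(n,[(np.round(x['location'],1),round(x['confidence'],2)) for x in bot.mark_of(n,'ring_center')],proj(k,rack(-.148,0,.264)[:3]),proj(k,rack(0,0,.2286)[:3]))
E
```

```text
t 5.9 pos [0.3833 0.2405 0.2453] rot [-180.     0.    77.8] F [ 0.5  0.5 -0.3] open 0.0055 q6 134.0
shift [0.0013 0.0761 0.0003] turn 0.001 rows>= 1.5
side [(array([426.6, 416.9]), 0.77), (array([243.3, 442.6]), 0.74), (array([237. , 188.5]), 0.72)] [237.27386547 188.22024826] [305.83641427 208.36113999]
top [(array([445. , 173.2]), 0.8), (array([459.3, 299.7]), 0.77)] [259.24627166 313.00139568] [278.90046947 240.71972086]
```

View pics/near.png

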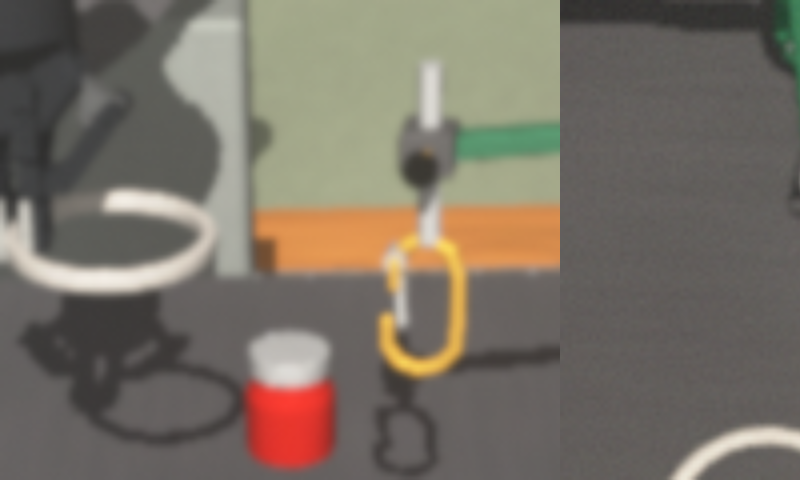

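Near view: the ring is flat at crop (115,240) and projects exactly where expected. The nose tip is at crop (386,318), gate shut. I'll touch the nose's front face first to get x.

Request:
arm_command(
  series=[
    [0,0.02,0.015,0],
    [0,0.04,0.03,0],
    [0,0.06,0.045,0],
    [0,0.075,0.045,0],
    [0,0.075,0.045,0],
  ],
)

```text
time: 6.6
ee_pos: [0.4589, 0.2224, 0.2001]
tcp_rot: [-180.0, 0.0, 77.7]
wrist_force: [0.0, 0.2, -0.5]
opening: 0.006
grasp_force: 60.2
```

Request:
arm_command(
  series=[
    [0,0.0,0,0],
    [0,0.002,0,0],
    [0,0.004,0,0],
    [0,0.006,0,0],
    [0,0.006,0,0],
  ],
)

```text
time: 7.1
ee_pos: [0.4636, 0.2225, 0.2005]
tcp_rot: [180.0, -0.0, 77.9]
wrist_force: [0.3, 0.2, -1.2]
opening: 0.0058
grasp_force: 60.2
```

```bash
cat >> h.py <<'E'
def rk():
    s=bot.get_obs(); d=s['ee_pos']-[RACK[0],RACK[1],0]; M=R.from_euler('z',RACK[2],degrees=True)
    print('t',round(s['time'],2),'rack tcp mm',(1e3*M.inv().apply(d)).round(1),'F rack',M.inv().apply(s['wrist_force']).round(1),'T',M.inv().apply(s['torque']).round(2),'g',round(s['grasp_force'],1),round(s['opening'],4),'rot',s['tcp_rot'].round(1))
E
python3 -c "
from h import *
rk()"
```

```text
t 7.1 rack tcp mm [-118.8   -1.8  200.5] F rack [ 0.2  0.2 -1.2] T [0.04 0.04 0.03] g 60.2 0.0058 rot [180.   -0.   77.9]
```

Request:
arm_command(
  series=[
    [0,0.001,0,0],
    [0,0.002,0,0],
    [0,0.003,0,0],
    [0,0.004,0,0],
    [0,0.004,0,0],
  ],
)

```text
time: 7.6
ee_pos: [0.4676, 0.2215, 0.2002]
tcp_rot: [-180.0, 0.0, 77.8]
wrist_force: [0.6, 0.4, -0.5]
opening: 0.0058
grasp_force: 60.2
```

Request:
arm_command(
  series=[
    [0,0.001,0,0],
    [0,0.002,0,0],
    [0,0.002,0,0],
    [0,0.002,0,0],
    [0,0.002,0,0],
  ],
)

```text
time: 8.1
ee_pos: [0.4693, 0.2211, 0.2002]
tcp_rot: [-180.0, 0.0, 77.9]
wrist_force: [-1.8, 0.5, -0.5]
opening: 0.0059
grasp_force: 60.2
```

```bash
python3 -c "
from h import *
rk()"
```

```text
t 8.1 rack tcp mm [-112.9   -1.9  200.2] F rack [-1.9  0.1 -0.5] T [-0.02  0.35  0.  ] g 60.2 0.0059 rot [-180.     0.    77.9]
```

Request:
arm_command(
  series=[
    [0,-0.004,0,0],
    [0,-0.004,-0.015,0],
    [0,-0.004,-0.027,0],
    [0,0.0,-0.027,0],
    [0,0.004,-0.027,0],
  ],
)

```text
time: 8.6
ee_pos: [0.4738, 0.2204, 0.2275]
tcp_rot: [180.0, -0.0, 77.9]
wrist_force: [0.0, 1.3, -0.4]
opening: 0.0057
grasp_force: 60.1
```

Request:
arm_command(
  series=[
    [0,0,0.001,0],
    [0,0,0.003,0],
    [0,0,0.005,0],
    [0,0,0.006,0],
    [0,0,0.006,0],
  ],
)

```text
time: 9.1
ee_pos: [0.4732, 0.2202, 0.221]
tcp_rot: [-180.0, 0.0, 77.9]
wrist_force: [0.6, -0.1, 0.1]
opening: 0.0059
grasp_force: 60.1
```

```bash
python3 -c "
from h import *
rk()"
```

```text
t 9.1 rack tcp mm [-108.9   -2.   221. ] F rack [0.6 0.  0.1] T [-0.    0.01  0.01] g 60.1 0.0059 rot [-180.     0.    77.9]
```

Request:
arm_command(
  series=[
    [0,0,0.001,0],
    [0,0,0.002,0],
    [0,0,0.003,0],
    [0,0,0.003,0],
    [0,0,0.003,0],
  ],
)

```text
time: 9.6
ee_pos: [0.4733, 0.2203, 0.2183]
tcp_rot: [-180.0, 0.0, 77.9]
wrist_force: [0.4, 0.3, -0.8]
opening: 0.0058
grasp_force: 60.1
```

```bash
python3 -c "
from h import *
rk()"
```

```text
t 9.6 rack tcp mm [-108.8   -1.9  218.3] F rack [ 0.3  0.4 -0.8] T [-0.01  0.06 -0.03] g 60.1 0.0058 rot [-180.     0.    77.9]
```

Request:
arm_command(
  series=[
    [0,0,0.001,0],
    [0,0,0.002,0],
    [0,0,0.002,0],
    [0,0,0.002,0],
    [0,0,0.002,0],
  ],
)

```text
time: 10.1
ee_pos: [0.4733, 0.2203, 0.2163]
tcp_rot: [180.0, -0.0, 77.9]
wrist_force: [-0.4, 0.1, -1.0]
opening: 0.0059
grasp_force: 60.1
```

Request:
arm_command(
  series=[
    [0,0,0.001,0],
    [0,0,0.0015,0],
    [0,0,0.0015,0],
    [0,0,0.0015,0],
    [0,0,0.0015,0],
  ],
)

```text
time: 10.6
ee_pos: [0.4733, 0.2203, 0.2148]
tcp_rot: [180.0, -0.0, 77.9]
wrist_force: [-0.5, -0.3, -0.3]
opening: 0.0055
grasp_force: 60.1
```

```bash
python3 -c "
from h import *
rk()"
```

```text
t 10.6 rack tcp mm [-108.8   -1.9  214.8] F rack [-0.5 -0.4 -0.3] T [-0.01 -0.04  0.01] g 60.1 0.0055 rot [180.   -0.   77.9]
```

Request:
arm_command(
  series=[
    [0,0,0.001,0],
    [0,0,0.0015,0],
    [0,0,0.0015,0],
    [0,0,0.0015,0],
    [0,0,0.0015,0],
  ],
)

```text
time: 11.1
ee_pos: [0.4733, 0.2203, 0.2133]
tcp_rot: [180.0, -0.0, 77.9]
wrist_force: [-0.2, -1.3, -0.9]
opening: 0.0056
grasp_force: 60.1
```

Request:
arm_command(
  series=[
    [0,0,0.001,0],
    [0,0,0.0015,0],
    [0,0,0.0015,0],
    [0,0,0.0015,0],
    [0,0,0.0015,0],
  ],
)

```text
time: 11.6
ee_pos: [0.4733, 0.2203, 0.2118]
tcp_rot: [180.0, -0.0, 77.9]
wrist_force: [-0.0, 0.3, -1.1]
opening: 0.0058
grasp_force: 60.3
```

```bash
python3 -c "
from h import *
rk()"
```

```text
t 11.6 rack tcp mm [-108.7   -1.9  211.8] F rack [-0.1  0.2 -1.1] T [ 0.03 -0.01  0.02] g 60.3 0.0058 rot [180.   -0.   77.9]
```

Request:
arm_command(
  series=[
    [0,0,0.001,0],
    [0,0,0.0015,0],
    [0,0,0.0015,0],
    [0,0,0.0015,0],
    [0,0,0.0015,0],
  ],
)

```text
time: 12.1
ee_pos: [0.4734, 0.2203, 0.2103]
tcp_rot: [180.0, -0.0, 77.9]
wrist_force: [-0.3, 0.2, 0.7]
opening: 0.0059
grasp_force: 60.6
```

Request:
arm_command(
  series=[
    [0,0,0.001,0],
    [0,0,0.0015,0],
    [0,0,0.0015,0],
    [0,0,0.0015,0],
    [0,0,0.0015,0],
  ],
)

```text
time: 12.6
ee_pos: [0.4733, 0.2203, 0.2088]
tcp_rot: [180.0, -0.0, 77.9]
wrist_force: [-0.8, 0.0, 2.5]
opening: 0.0062
grasp_force: 61.1
```

```bash
python3 - <<'E'
from h import *
rk()
c=cam('side');d=cam('top')
a=cv2.resize(c['color'][160:235,260:350],None,fx=6,fy=6,interpolation=cv2.INTER_CUBIC);b=cv2.resize(d['color'][210:285,245:285],None,fx=6,fy=6,interpolation=cv2.INTER_CUBIC)
cv2.imwrite('pics/touch.png',np.hstack([a,b]))
E
```

```text
t 12.6 rack tcp mm [-108.8   -1.9  208.8] F rack [-0.8 -0.1  2.5] T [ 0.04 -0.01 -0.08] g 61.1 0.0062 rot [180.   -0.   77.9]
```

View pics/touch.png

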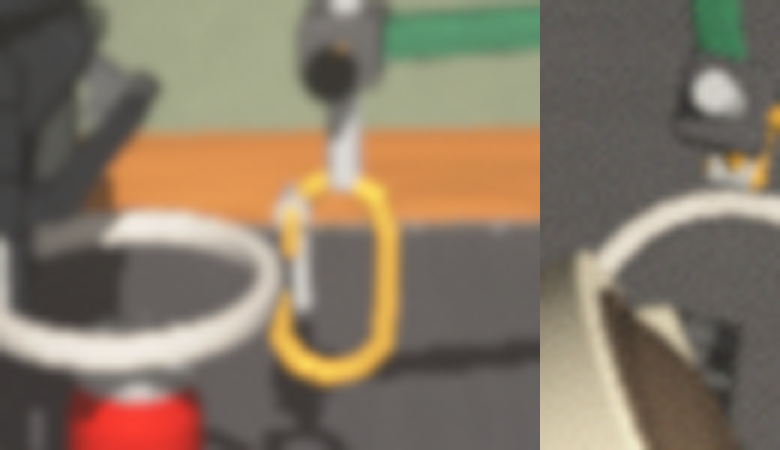

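The ring's rim rests on the nose at crop (280,300), with force rising by about 3 N. Contact began at TCP z ≈ 0.211, so the entry window is about 0.211–0.218. I'll rise to the middle of it and push in.

Request:
arm_command(
  series=[
    [0,0,-0.003,0],
    [0,0,-0.0055,0],
    [0,0.002,-0.0055,0],
    [0,0.004,-0.0055,0],
    [0,0.005,-0.0055,0],
  ],
)

```text
time: 13.2
ee_pos: [0.478, 0.2192, 0.214]
tcp_rot: [-179.9, 0.0, 77.9]
wrist_force: [-2.8, 0.0, -0.7]
opening: 0.0059
grasp_force: 60.3
```

```bash
python3 -c "
from h import *
rk()"
```

```text
t 13.2 rack tcp mm [-103.9   -2.   214. ] F rack [-2.7 -0.6 -0.7] T [0.01 0.53 0.01] g 60.3 0.0059 rot [-179.9    0.    77.9]
```

Request:
arm_command(
  series=[
    [0,0.001,0,0],
    [0,0.002,0,0],
    [0,0.003,0,0],
    [0,0.003,0,0],
    [0,0.003,0,0],
  ],
)

```text
time: 13.7
ee_pos: [0.4811, 0.2186, 0.2142]
tcp_rot: [-180.0, 0.0, 77.9]
wrist_force: [-3.6, 1.6, -0.2]
opening: 0.0059
grasp_force: 60.2
```

```bash
python3 -c "
from h import *
rk()"
```

```text
t 13.7 rack tcp mm [-100.8   -1.9  214.2] F rack [-3.8  0.8 -0.2] T [-0.06  0.73  0.02] g 60.2 0.0059 rot [-180.     0.    77.9]
```

Request:
arm_command(
  series=[
    [0,0.0015,0,0],
    [0,0.003,0,0],
    [0,0.0045,0,0],
    [0,0.006,0,0],
    [0,0.0075,0,0],
  ],
)

```text
time: 14.2
ee_pos: [0.4885, 0.217, 0.2143]
tcp_rot: [-180.0, 0.0, 77.9]
wrist_force: [-4.9, 0.2, -0.3]
opening: 0.0058
grasp_force: 60.4
```

```bash
python3 -c "
from h import *
rk()"
```

```text
t 14.2 rack tcp mm [-93.3  -1.9 214.3] F rack [-4.9 -0.9 -0.3] T [-0.06  1.04  0.04] g 60.4 0.0058 rot [-180.     0.    77.9]
```

Request:
arm_command(
  series=[
    [0,0.001,0,0],
    [0,0.001,0.002,0],
    [0,0.001,0.004,0],
    [0,0.002,0.006,0],
    [0,0.002,0.008,0],
  ],
)

```text
time: 14.7
ee_pos: [0.4906, 0.2166, 0.2061]
tcp_rot: [180.0, -0.0, 77.9]
wrist_force: [-3.7, 1.2, -1.1]
opening: 0.0056
grasp_force: 60.4
```

```bash
python3 -c "
from h import *
rk()"
```

```text
t 14.7 rack tcp mm [-91.1  -1.9 206.1] F rack [-3.8  0.4 -1.1] T [0.   0.62 0.  ] g 60.4 0.0056 rot [180.   -0.   77.9]
```

Request:
arm_command(
  series=[
    [0,0.001,0.003,0],
    [0,0.002,0.006,0],
    [0,0.003,0.009,0],
    [0,0.003,0.012,0],
    [0,0.003,0.015,0],
  ],
)

```text
time: 15.2
ee_pos: [0.4936, 0.2159, 0.191]
tcp_rot: [180.0, 0.0, 77.8]
wrist_force: [-0.3, -0.8, -0.2]
opening: 0.0055
grasp_force: 60.2
```

```bash
python3 -c "
from h import *
rk()"
```

```text
t 15.2 rack tcp mm [-88.   -1.9 191. ] F rack [-0.2 -0.8 -0.2] T [-0.01  0.01  0.03] g 60.2 0.0055 rot [180.    0.   77.8]
```

Request:
arm_command(
  series=[
    [0,0,0.001,0],
    [0,0,0.002,0],
    [0,0,0.003,0],
    [0,0,0.004,0],
    [0,0,0.004,0],
  ],
)

```text
time: 15.7
ee_pos: [0.4934, 0.216, 0.1873]
tcp_rot: [180.0, -0.0, 77.9]
wrist_force: [-0.7, -0.7, 0.2]
opening: 0.0059
grasp_force: 60.2
```

Request:
arm_command(
  series=[
    [0,0,0.001,0],
    [0,0,0.002,0],
    [0,0,0.002,0],
    [0,0,0.002,0],
    [0,0,0.002,0],
  ],
)

```text
time: 16.2
ee_pos: [0.4934, 0.216, 0.1854]
tcp_rot: [180.0, -0.0, 77.9]
wrist_force: [0.4, 0.6, 0.2]
opening: 0.0054
grasp_force: 60.5
```

```bash
python3 - <<'E'
from h import *
rk()
c=cam('side');d=cam('top')
a=cv2.resize(c['color'][160:235,260:350],None,fx=6,fy=6,interpolation=cv2.INTER_CUBIC);b=cv2.resize(d['color'][210:285,245:285],None,fx=6,fy=6,interpolation=cv2.INTER_CUBIC)
cv2.imwrite('pics/in.png',np.hstack([a,b]))
E
```

```text
t 16.2 rack tcp mm [-88.2  -1.9 185.4] F rack [0.2 0.7 0.2] T [ 0.02 -0.06  0.02] g 60.5 0.0054 rot [180.   -0.   77.9]
```

View pics/in.png

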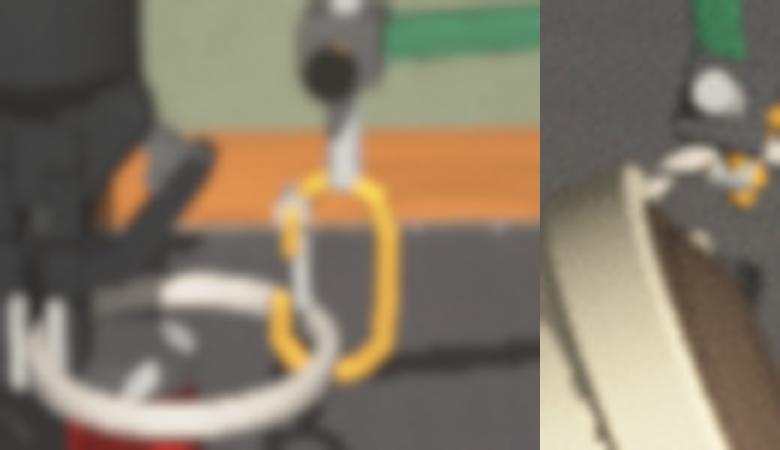

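The picture shows the rim inside the hook behind the nose, at crop (325,340), and the gate shut at (300,270). Next I release.

Request:
arm_command(
  series=[
    [0,0,0.001,0],
    [0,0,0.001,0],
    [0,0,0.001,0],
    [0,0,0.001,0],
    [0,0,0.001,0],
  ],
  hand=0.03,
  grip_force=20,
)

```text
time: 16.8
ee_pos: [0.4934, 0.216, 0.1843]
tcp_rot: [180.0, 0.0, 77.9]
wrist_force: [-0.4, 0.4, -0.2]
opening: 0.0299
grasp_force: 0.0
```

```bash
python3 - <<'E'
from h import *
rk()
c=cam('side')
cv2.imwrite('pics/rel.png',cv2.resize(c['color'][150:290,230:370],None,fx=4,fy=4,interpolation=cv2.INTER_CUBIC))
E
```

```text
t 16.8 rack tcp mm [-88.3  -1.9 184.3] F rack [-0.5  0.4 -0.2] T [-0.02 -0.02 -0.04] g 0.0 0.0299 rot [180.    0.   77.9]
```

View pics/rel.png

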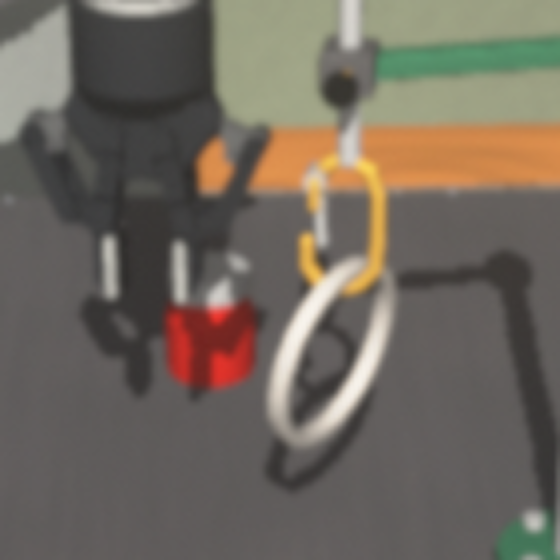

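The ring now hangs from the hook, swinging at crop (335,350), with the gate shut. I'll retreat away from the hook and let it settle.

Request:
arm_command(
  series=[
    [0,-0.02,0,0],
    [0,-0.05,0,0],
    [0,-0.08,-0.01,0],
    [0,-0.11,-0.03,0],
    [0,-0.12,-0.05,0],
  ],
)

```text
time: 17.35
ee_pos: [0.3739, 0.2414, 0.2352]
tcp_rot: [-180.0, -0.0, 77.9]
wrist_force: [1.5, -0.2, 0.5]
opening: 0.0298
grasp_force: 0.0
```

Request:
arm_command(
  series=[
    [0,0,0,0],
    [0,0,0,0],
    [0,0,0,0],
    [0,0,0,0],
    [0,0,0,0],
  ],
)

```text
time: 17.85
ee_pos: [0.3762, 0.241, 0.2335]
tcp_rot: [-179.9, 0.1, 77.8]
wrist_force: [-0.4, 0.2, -0.3]
opening: 0.0302
grasp_force: 0.0
```

Request:
arm_command(
  series=[
    [0,0,0,0],
    [0,0,0,0],
    [0,0,0,0],
    [0,0,0,0],
    [0,0,0,0],
  ],
)

```text
time: 18.35
ee_pos: [0.3761, 0.2413, 0.2343]
tcp_rot: [180.0, -0.0, 77.9]
wrist_force: [-0.2, 0.1, 0.2]
opening: 0.0307
grasp_force: 0.0
```

Request:
arm_command(
  series=[
    [0,0,0,0],
    [0,0,0,0],
    [0,0,0,0],
    [0,0,0,0],
    [0,0,0,0],
  ],
)

```text
time: 18.85
ee_pos: [0.3761, 0.2412, 0.2343]
tcp_rot: [180.0, -0.0, 77.9]
wrist_force: [1.4, 0.6, -0.4]
opening: 0.03
grasp_force: 0.0
```

Request:
arm_command(
  series=[
    [0,0,0,0],
    [0,0,0,0],
    [0,0,0,0],
    [0,0,0,0],
    [0,0,0,0],
  ],
)

```text
time: 19.35
ee_pos: [0.376, 0.2412, 0.2343]
tcp_rot: [-180.0, -0.0, 77.9]
wrist_force: [0.6, 0.9, -0.5]
opening: 0.0301
grasp_force: 0.0
```

Request:
arm_command(
  series=[
    [0,0,0,0],
    [0,0,0,0],
    [0,0,0,0],
    [0,0,0,0],
    [0,0,0,0],
  ],
)

```text
time: 19.85
ee_pos: [0.3761, 0.2412, 0.2343]
tcp_rot: [180.0, 0.0, 77.9]
wrist_force: [-0.1, -0.6, -0.7]
opening: 0.0298
grasp_force: 0.0
```

```bash
python3 - <<'E'
from h import *
rk()
c=cam('side')
cv2.imwrite('pics/end.png',cv2.resize(c['color'][150:290,230:370],None,fx=4,fy=4,interpolation=cv2.INTER_CUBIC))
E
```

```text
t 19.85 rack tcp mm [-208.2   -2.2  234.3] F rack [ 0.1 -0.6 -0.7] T [0.02 0.   0.01] g 0.0 0.0298 rot [180.    0.   77.9]
```

View pics/end.png

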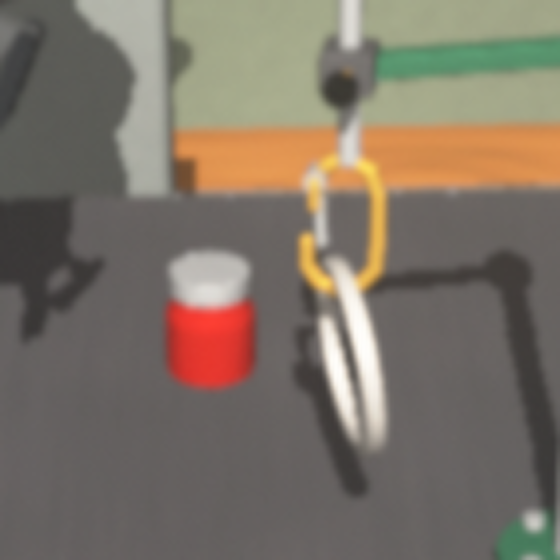

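The ring hangs at crop (350,350) with the gate closed. It is still swinging slightly, so I'll wait a little and then hand in.

Request:
arm_command(
  series=[
    [0,0,0,0],
    [0,0,0,0],
    [0,0,0,0],
    [0,0,0,0],
    [0,0,0,0],
  ],
)

```text
time: 20.4
ee_pos: [0.3761, 0.2412, 0.2343]
tcp_rot: [180.0, -0.0, 77.9]
wrist_force: [0.3, 0.3, -0.2]
opening: 0.0303
grasp_force: 0.0
```

```bash
python3 - <<'E'
from h import *
pv=None
for i in range(80):
    c=cam('side')['color'][215:270,290:335].astype(int)
    m=(c.min(2)>130)&(c.max(2)-c.min(2)<45); x=np.nonzero(m)[1]
    if i%4==0: print(round(x.mean(),1),m.sum(),end=' | ')
rk(); print(bot.job_done())
E
```

```text
27.1 458 | 25.8 509 | 26.1 503 | 26.8 473 | 26.1 509 | 26.2 507 | 26.6 484 | 26.4 508 | 26.4 508 | 26.5 507 | 26.5 506 | 26.5 507 | 26.5 509 | 26.5 505 | 26.5 505 | 26.5 507 | 26.5 507 | 26.5 507 | 26.5 507 | 26.5 507 | t 24.4 rack tcp mm [-208.2   -2.2  234.3] F rack [-0.5 -0.  -0.6] T [-0.03  0.03 -0.03] g 0.0 0.0299 rot [180.   -0.   77.9]
the job is handed in; nothing more can be done
None
```

The large ring hangs still from the hook with the gate shut and the arm clear; contact forces I read at the hook stayed around 5 N or less, and I handed the job in at 24.4 s (no verdict returned).

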